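# Snap the replacement fuse into the clips of a rubber-mounted fuse panel

### The arm

A 6-joint arm with a two-finger parallel gripper is mounted at the origin on a cart in front of the work surface, level with it; the furniture and walls round the work are solid. World frame = base frame: x ahead of the robot, y to its left, z up, the work surface at z = 0. Lengths are in m, angles in rad, forces in N, time in s.
With the tool pointing down it reaches from about 0.3 to 0.775 m from the base axis. Payload 14.6 kg.
Tool frame: the origin (TCP) lies at the very end of the fingers, on their centre line; the grasp point (between the pads) lies robot.grasp_offset behind it (robot.grasp_offset is the distance from the TCP to the grasp point, in m); z points along the fingers, y is the line along which they close (so a half turn about z gives the same grasp; the last joint's range is limited). The gripper opens to 85 mm and grips with 20 to 120 N. Pads are 22 mm wide; open, the fingers measure 114 mm over their backs; the gripper's body (76 mm by 85 mm) begins 54 mm behind the grasp point. The pads swing forward as they close: fully open they stand 13 mm farther back than shut.
Start: joints at [1.088, 0.3, 1.521, -0, 1.321, -0.067], TCP at [0.222, 0.503, 0.231] pointing down, gripper open.
Joint ranges: [-3.03, 3.03], [-0.79, 2.21], [0.23, 2.52], [-1.04, 4.18], [0, 3.07], [-2.55, 2.55]. Speed limits (rad/s): [2.22, 2.22, 2.57, 3.14, 3.14, 3.14].

### API

Orientations are given as a 3x3 rotation matrix whose columns are the frame's x, y, z axes.
In Python, from bench import robot, jaws, ik, optics, get_time_s, get_joint_positions, get_qvel, get_effort, get_eef_pos, get_orientation, get_ft_force, get_torque, get_opening, get_gripper_force gives the robot as it stands. Calls block until the motion is done:
- robot.move_to(position, orientation): joint-space move of the TCP to a pose.
- robot.move_linear(position, attitude=None, v=0.15, stop_force=None): straight line of the TCP; attitude=None keeps the orientation; v is the mean speed in m/s. With stop_force (N) it stops when the force on the tool has changed by that much, and returns True; else False.
- robot.goto_joints(angles): joint-space move.
- jaws.command_gripper(opening): finger opening in m; the grip force is fixed at half the most; returns when the fingers have stopped.
- robot.pause(seconds).
- ik(position, orientation): joint angles nearest the present ones, or None.
- optics.snapshot(name): name is "scene" or "top"; returns a dict with "color" (480x640x3 uint8, red, green, blue), "fovy" (degrees; the focal length in pixels is half the picture's height over the tangent of half this angle, whatever the lens; pixels are square), "cx", "cy" (the principal point, pixels), "distortion" ([k1, k2, p1, p2, k3] as OpenCV has them; the pictures are not rectified), "world_to_cam" (4x4, takes a point from world to camera coordinates). Camera axes: x right, y down, z forward; pixel columns grow to the right and rows downward; lengths in m; the calibration is good to about 2 mm. A picture is of the moment at which its call begins. There is no depth.
A pose or a line that the arm cannot do raises robot.MotionError and nothing moves.
- robot.close_job(): hands the job in; it is judged then, once.
Trained networks look in the newest picture that a camera, given by its name, has taken for a name from the list of things; names that differ only in an ending like _2 or _b are one class to them, and where a whole thing is asked for, a point or a joint stands for the part that bears it (a point fixed in the world has none). Each returns a list of dicts, best first, with "score" (0 to 1); they miss things now and then, are a little off and sometimes report something else, mostly with a low value. They report only what shows in the picture. A call takes as long as a camera call. They do not tell look-alikes from the thing itself.
- optics.search_frame(name, camera): "xyz" ([x, y, z] in m, in world coordinates, good to about 4 mm: the middle of the surface that is visible of it).
Readings, each from a call of its own:
- get_time_s(): time.
- get_joint_positions(): joint angles.
- get_qvel(): joint speeds.
- get_effort(): joint torques, N m.
- get_eef_pos(): TCP position.
- get_orientation(): TCP orientation.
- get_ft_force(): force on the tool from outside, world axes, zero at the start.
- get_torque(): the same for the moment, N m.
- get_opening(): finger opening in m.
- get_gripper_force(): force on a finger pad.
Only numpy, scipy, OpenCV 4.12 (cv2) and the standard library are available. Lean on these libraries where they do the work, as an engineer would, in place of code of your own. Each camera call takes 0.05 s, during which the arm holds its last target. There are 200 camera calls.

### The job

The fuse block on the machine's rubber-mounted panel is empty: take the long fuse, the one that reaches from clip to clip, and feel for the place where it drops between the block's two end cheeks into the mouths of both spring clips, for the block was screwed down somewhere along its slots and seldom stands in the middle of the panel. Then press it home one end at a time: first one end until its cap snaps through the jaws and sits hard on its copper seat, then the other, never bearing on the panel with more than 25 N (about 2.5 kg), which its buffers would not stand. Let go at the end, and leave the short fuse, the pliers and the tape roll where they lie.

Things in the scene. Friction and masses are not known exactly. Their poses are not given: they have to be found in the camera images.
- fuse_unit: Fuse panel, fixed: grey steel tray 136 x 276 mm, on it an aluminium panel on 4 rubber buffers, on that a black block 44 x 204 x 20 mm with a copper spring clip near either end. Origin: middle of the tray's underside; x across, y along block and fuse, z up. The block is fixed in slots and sits up to 11 mm off the middle along y, either way; this pose is only the tray's.
- clip_a (a point): Where the axis of a seated cap lies in the clip at y = -61 mm, 63.5 mm above the bench, IF the block were in the middle (this point belongs to the tray; the true clip is up to 11 mm away along y). Clip: two sprung jaws 14 mm long, rounded lips 22 mm apart and 3.5 mm above this point, flared to 37 mm wide at 11 mm above; copper seat_a 13.5 mm below, block's top 19.5 mm below.
- clip_b (a point): The same for clip b at y = +61 mm, seat_b. Outside each clip stands a black end cheek 5 mm thick, 32 mm wide, top 7.5 mm above these points; 143 mm lie between the cheeks. In the mouths the fuse axis lies 11 to 12 mm above home; an end caught on a cheek 21 mm. One cap takes 10 to 17 N to push through, highest in the first 8 mm, then little until the seat stops it hard.
- long_fuse: The fuse that fits: white ceramic tube, 25 mm across, a brass cap 27 mm across and 16 mm long at either end, rims chamfered 2 mm, 140 mm long, about 0.17 kg, lying on the bench. Origin: middle of its axis; y along the fuse. Either end fits either clip. Grasp across the tube; press an end with closed fingertips on top of the tube about 40 mm from its middle, clear of the jaws.
- long_fuse_end_1 (a point): Point on the long fuse's axis inside one cap, 61 mm from the middle, at y = -61 mm of the fuse.
- long_fuse_end_2 (a point): The same in the other cap, at y = +61 mm of the fuse.
- short_fuse: A smaller fuse that does not reach from clip to clip: same look, 76 mm long, caps 21 mm across; leave it alone. Origin: middle of its axis; y along it.
- panel (a joint): How far the panel is pushed down on its rubber buffers from where it rests unloaded (m, grows downward): 1 mm for every 14 N that presses on it, 1.8 mm at 25 N. Both caps at once need 20 to 30 N.
- pliers: Pliers with red handles, 63 x 178 x 12 mm, lying on the bench; leave them. Origin: middle of the underside.
- tape_roll: Grey roll of cloth tape, 94 mm across, 25 mm high, lying flat on the bench; leave it. Origin: middle of the underside.
Mind the look-alikes: they are no part of the job. Leave any pink look-alike of the long_fuse alone.

How it is judged:
On the way:
1. one end of the long fuse is home on its seat while the other end is still above its lips (((distance between long_fuse_end_1 and seat_a below 0.0163 m and distance between long_fuse_end_2 and seat_b above 0.0195 m) or (distance between long_fuse_end_1 and seat_b below 0.0163 m and distance between long_fuse_end_2 and seat_a above 0.0195 m) or (distance between long_fuse_end_2 and seat_a below 0.0163 m and distance between long_fuse_end_1 and seat_b above 0.0195 m) or (distance between long_fuse_end_2 and seat_b below 0.0163 m and distance between long_fuse_end_1 and seat_a above 0.0195 m))), for 0.2 s.
At the end, for the whole second after the job is handed in: the long fuse lies at rest in both clips with both caps home on their seats: the axis point in either cap is within 15.8 mm of the middle of its seat's copper block (14.5 mm when hard home, so it may stand at most about 1.3 mm off the seat) (((distance between long_fuse_end_1 and seat_a below 0.0158 m and distance between long_fuse_end_2 and seat_b below 0.0158 m) or (distance between long_fuse_end_1 and seat_b below 0.0158 m and distance between long_fuse_end_2 and seat_a below 0.0158 m)) and linear speed of long_fuse below 0.02 m/s); the robot touches nothing.
It fails at once if the panel is pushed down on its buffers with more than 25 N, that is by more than 1.8 mm (value of joint panel above 0.0018 m).
It fails at once if the short fuse is moved more than 30 mm (distance of short_fuse from where it was at the start of the episode above 0.03 m).
It fails at once if the pliers are moved more than 30 mm (distance of pliers from where it was at the start of the episode above 0.03 m).
It fails at once if the tape roll is moved more than 30 mm (distance of tape_roll from where it was at the start of the episode above 0.03 m).
It also fails if it takes over 72 s, if anything falls off the work surface, if the arm or the gripper's body presses on something with over 40 N, if the wrist force passes 120 N, or if a joint passes its speed limit or range.

## Working session

There is one attempt and no reset: what is moved stays moved. The work goes in short steps, each a Python script; the robot and the scene stay as the last script left them, time stands still between calls to the robot, and variables do not carry over. Pictures are saved under pics/ and viewed, at most 10 in all, crops included, and the job is handed in when it is done.

```bash
ls; mkdir -p pics; python3 - <<'E'
from bench import *
import cv2
for c in ("scene","top"):
    s=optics.snapshot(c); cv2.imwrite(f"pics/{c}0.png",s["color"][:,:,::-1])
    print(c,s["fovy"],s["cx"],s["cy"],s["distortion"],s["world_to_cam"])
    for n in ("fuse_unit","long_fuse","short_fuse","pliers","tape_roll"):
        print(n,[(d["score"],d["xyz"]) for d in optics.search_frame(n,c)][:4])
print(robot.grasp_offset,get_time_s(),get_orientation())
E
```

```text
pics
scene 43.57294373823701 322.7447943798956 245.06378996863094 [0.01148766 0.         0.         0.         0.        ] [[ 0.6747369  -0.73788305 -0.01608476 -0.35063116]
 [-0.5220854  -0.46177558 -0.71707053  0.34704432]
 [ 0.52168664  0.49223156 -0.69681499  1.14053686]
 [ 0.          0.          0.          1.        ]]
fuse_unit [(0.86, [0.4888, -0.0101, 0.0265])]
long_fuse [(0.66, [0.3031, -0.1835, 0.0253]), (0.55, [0.4343, 0.2979, 0.0237])]
short_fuse [(0.5, [0.6033, 0.3202, 0.0177])]
pliers [(0.97, [0.7587, -0.1586, 0.0092])]
tape_roll [(0.82, [0.4079, -0.3495, 0.0276])]
top 45.67448828377813 317.8286147389917 236.16890638363944 [0.00617003 0.         0.         0.         0.        ] [[-0.01772885 -0.9996128  -0.02144595  0.03123582]
 [-0.99267943  0.02016075 -0.11908438  0.5310176 ]
 [ 0.11947064  0.01917773 -0.9926525   1.33030252]
 [ 0.          0.          0.          1.        ]]
fuse_unit [(0.76, [0.508, 0.0118, 0.0239])]
long_fuse [(0.91, [0.4421, 0.3051, 0.0238]), (0.78, [0.3114, -0.1758, 0.0228])]
short_fuse [(0.79, [0.6097, 0.3269, 0.0169])]
pliers [(0.74, [0.7538, -0.1811, 0.0098])]
tape_roll [(0.81, [0.4101, -0.3498, 0.0233])]
0.0187 0.6 [[-9.14792342e-01  4.03924462e-01 -3.15041085e-05]
 [ 4.03924462e-01  9.14792342e-01 -1.30662638e-06]
 [ 2.82919388e-05 -1.39205719e-05 -1.00000000e+00]]
```

View pics/top0.png

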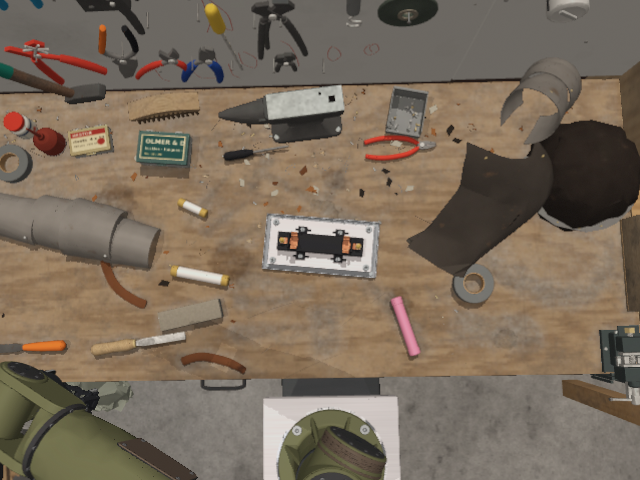

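View pics/scene0.png

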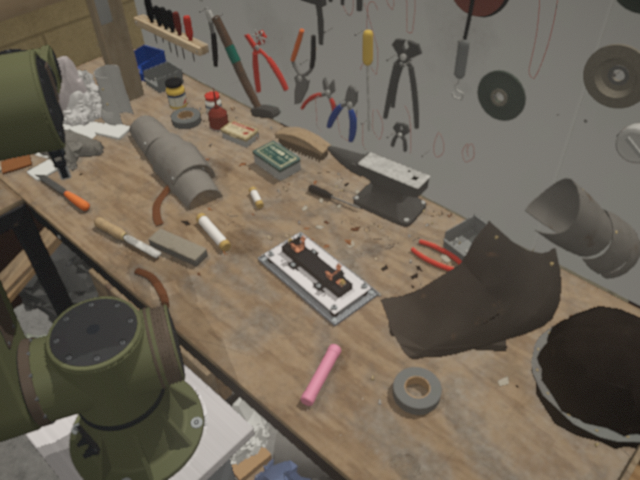

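The top view shows the long fuse (white, brass caps) from (171,268) to (228,283), and the pink look-alike at (405,326). The short fuse is at (193,209). The tray spans (264,214)–(380,278), with copper clips near (284,241) and (357,245). I'll enlarge the unit and measure.

```bash
cat > h.py <<'E'
from bench import *
import numpy as np, cv2
def K(s):
    f=240/np.tan(np.radians(s["fovy"]/2)); return np.array([[f,0,s["cx"]],[0,f,s["cy"]],[0,0,1]])
def px2w(s,uv,z):
    n=cv2.undistortPoints(np.array(uv,float).reshape(-1,1,2),K(s),np.array(s["distortion"],float))[:,0]
    T=np.array(s["world_to_cam"]);R=T[:3,:3];c=-R.T@T[:3,3]
    d=np.c_[n,np.ones(len(n))]@R
    return c+d*((z-c[2])/d[:,2])[:,None]
def w2px(s,p):
    T=np.array(s["world_to_cam"])
    return cv2.projectPoints(np.array(p,float).reshape(-1,1,3),cv2.Rodrigues(T[:3,:3])[0],T[:3,3],K(s),np.array(s["distortion"],float))[0][:,0]
def crop(s,x0,y0,x1,y1,k,name):
    cv2.imwrite(name,cv2.resize(s["color"][y0:y1,x0:x1,::-1],None,fx=k,fy=k,interpolation=cv2.INTER_CUBIC))
E
python3 - <<'E'
from h import *
s=optics.snapshot("top")
crop(s,160,205,390,295,3.4,"pics/c1.png")
hsv=cv2.cvtColor(s["color"],cv2.COLOR_RGB2HSV)
sub=np.zeros((480,640),np.uint8); sub[260:295,165:235]=1
m=(((hsv[...,2]>185)&(hsv[...,1]<60))|((hsv[...,1]>150)&(hsv[...,2]>140)))&(sub>0)
m=m.astype(np.uint8)
n,l,st,_=cv2.connectedComponentsWithStats(m); i=1+st[1:,4].argmax(); print(st[i])
ys,xs=np.nonzero(l==i); W=px2w(s,np.c_[xs,ys],0.02)
r=cv2.minAreaRect((W[:,:2]*1000).astype(np.float32)); print("fuse",r, cv2.boxPoints(r))
E
```

```text
[177 267  45  16 368]
fuse ((446.42413330078125, 309.2977600097656), (108.41111755371094, 19.562524795532227), 78.21360778808594) [[425.77686 258.23303]
 [444.92694 254.23712]
 [467.0714  360.3625 ]
 [447.92133 364.3584 ]]
```

View pics/c1.png

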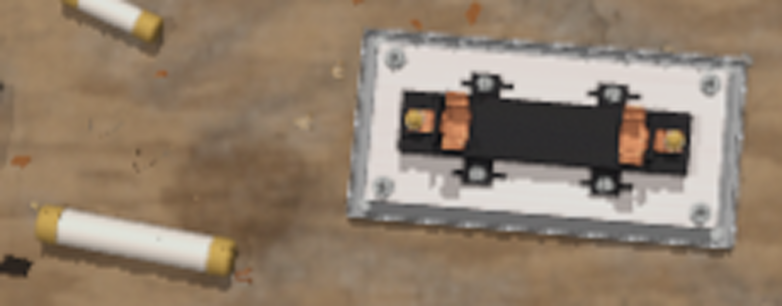

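The crop shows the fuse ends at (36,223) and (236,259), and tray corners at (365,32), (748,60), (735,248) and (348,220). The block runs from (402,121) to (691,143), with copper jaws at (456,121) and (633,135). Next I'll convert these to world coordinates.

```bash
python3 - <<'E'
from h import *
s=optics.snapshot("top")
c=lambda a:np.array(a,float)/3.4+[160,205]-0.35
f=lambda a,z:np.round(px2w(s,c(a),z)*1000,1)
F=f([(36,223),(236,259),(48,206),(42,240),(233,242),(226,276)],.0135);print("fuse\n",F,F[:2].mean(0),np.linalg.norm(F[0]-F[1]))
for z in(0.0,.01,.02):
  T=f([(365,32),(748,60),(735,248),(348,220)],z);print("tray",z,T.mean(0),np.linalg.norm(T-np.roll(T,1,0),axis=1))
d=(T[0]+T[3]-T[1]-T[2])/2;u=d/np.linalg.norm(d);print("tray y axis",u)
B=f([(402,92),(404,152),(691,113),(688,174)],.044);print("block",B,B.mean(0),np.linalg.norm(B[0]-B[2]))
J=f([(456,121),(633,135)],.068);print("jaws",J,J.mean(0),np.linalg.norm(J[0]-J[1]))
# scene check
s2=optics.snapshot("scene")
u2=w2px(s2,np.array([*J,*B,*F[:2]])/1000).round(1);print(u2)
crop(s2,190,200,390,330,4,"pics/c2.png")
E
```

```text
fuse
 [[458.  379.9  13.5]
 [429.8 237.2  13.5]
 [470.  371.5  13.5]
 [445.9 375.5  13.5]
 [441.9 239.3  13.5]
 [417.9 244.3  13.5]] [443.9  308.55  13.5 ] 145.4597195102479
tray 0.0 [511.925  14.525   0.   ] [136.62946242 277.44932871 135.56389637 277.04846146]
tray 0.01 [510.85  14.4   10.  ] [135.63410338 275.42991849 134.65841971 275.13814712]
tray 0.02 [509.8   14.25  20.  ] [134.62912018 273.42942417 133.65343243 273.1373464 ]
tray y axis [0.09294396 0.99567134 0.        ]
block [[542.7 115.6  44. ]
 [500.5 114.6  44. ]
 [523.8 -85.6  44. ]
 [481.3 -82.3  44. ]] [512.075  15.575  44.   ] 202.08574912645375
jaws [[518.8  76.6  68. ]
 [506.7 -44.2  68. ]] [512.75  16.2   68.  ] 121.40448920859558
[[297.8 241.7]
 [333.  269.4]
 [293.6 236.3]
 [281.4 245.6]
 [352.  281.6]
 [338.3 291.5]
 [198.5 215.3]
 [226.5 246.5]]
```

View pics/c2.png

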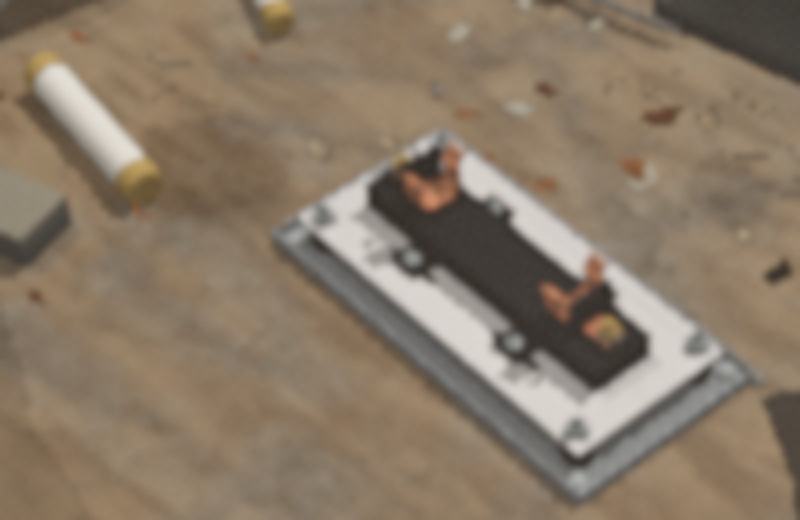

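The block centre comes out near (0.512, 0.016) on axis (0.096, 0.995), and the fuse centre near (0.445, 0.309). Sizes and the scene view agree, so I'll grasp now.

```bash
cat >> h.py <<'E'
def Rz(ax):  # tool down, fingers closing across axis ax
    a=np.array([ax[0],ax[1],0.]);a/=np.linalg.norm(a)
    z=np.array([0,0,-1.]);y=np.array([a[1],-a[0],0]);return np.c_[np.cross(y,z),y,z]
FA=np.array([.194,.981]);BA=np.array([.096,.9954]);BC=np.array([.5124,.0159])
E
python3 - <<'E'
from h import *
S=None
for s in(1,-1):
    q=[ik([.445,.3088,.1],Rz(s*FA)),ik([*BC,.12],Rz(s*BA))];print(s,q)
    if S is None and all(x is not None for x in q): S=s
S=min((s for s in(1,-1) if ik([.445,.3088,.1],Rz(s*FA)) is not None and ik([*BC,.12],Rz(s*BA)) is not None),key=lambda s:abs(ik([.445,.3088,.1],Rz(s*FA))[5]))
print("S",S)
jaws.command_gripper(.055)
robot.move_to([.445,.3088,.09],Rz(S*FA))
print(robot.move_linear([.445,.3088,.0045],v=.08,stop_force=12),get_eef_pos())
jaws.command_gripper(.0)
print(get_opening(),get_gripper_force())
robot.move_linear([.445,.3088,.14],v=.15)
print(get_opening(),get_ft_force(),get_torque(),get_time_s())
s=optics.snapshot("scene");crop(s,160,130,360,280,4,"pics/g.png")
E
```

```text
1 [array([ 5.39019156e-01,  4.27032416e-01,  1.67647944e+00, -4.44089210e-16,
        1.03808080e+00,  7.34257433e-01]), array([-4.04345068e-02,  3.41562678e-01,  1.74447915e+00, -4.44089210e-16,
        1.05555082e+00,  5.57117722e-02])]
-1 [array([ 5.39019156e-01,  4.27032416e-01,  1.67647944e+00, -4.44089210e-16,
        1.03808080e+00, -2.40733522e+00]), None]
S 1
False [0.44526545 0.30897881 0.00499916]
0.0225854601612749 58.690107464790344
0.02297336182208604 [ 0.10616529  0.48694333 -1.81892909] [ 0.00608135 -0.01754498 -0.00131604] 5.05
```

View pics/g.png

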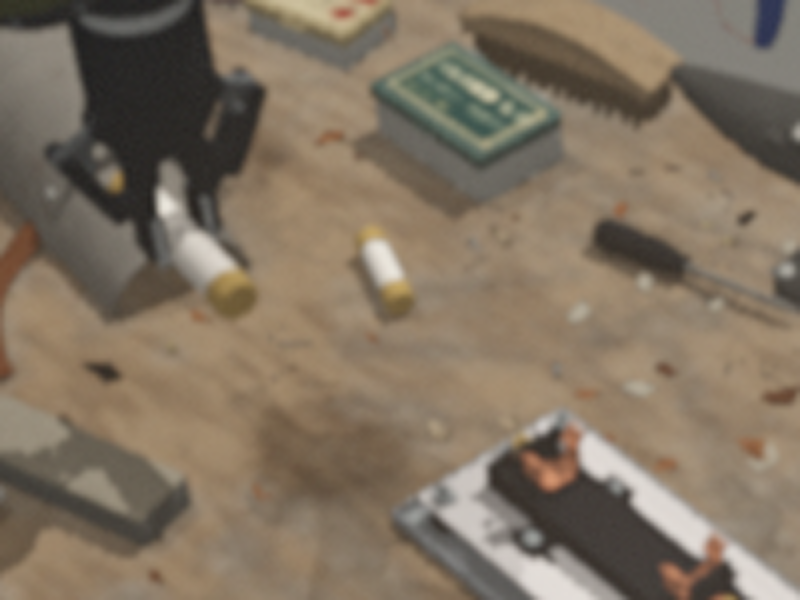

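The fuse is held level across its tube, with its near cap at (235,293). Now I'll feel for the mouths.

```bash
cat >> h.py <<'E'
def feel(o,x=0.,zlow=.060,sf=4):
    p=BC+BA*o+np.array([BA[1],-BA[0]])*x
    robot.move_linear([*p,.082],v=.08)
    f0=np.array(get_ft_force());t0=np.array(get_torque())
    h=robot.move_linear([*p,zlow],v=.02,stop_force=sf)
    e=np.array(get_eef_pos())
    print("o",o,h,"tcp",(e*1000).round(1),"dF",(get_ft_force()-f0).round(1),"dT",(get_torque()-t0).round(3),"t",get_time_s())
    return e[2]
E
python3 - <<'E'
from h import *
robot.move_to([*BC,.12],Rz(BA))
z=feel(0)
if z>.071: robot.move_linear([get_eef_pos()[0],get_eef_pos()[1],.082],v=.08)
E
```

```text
o 0 True tcp [512.   16.2  70.4] dF [ 0.4  3.5 -1.4] dT [ 0.717 -0.087  0.052] t 7.5167
```

```bash
python3 - <<'E'
from h import *
robot.pause(.2);print(get_ft_force().round(1),get_torque().round(2),get_eef_pos())
for o in(1.5e-3,3e-3,4.5e-3):
    z=feel(o)
    robot.pause(.1);print(get_ft_force().round(1),get_eef_pos().round(4))
    if z<.068:break
E
```

```text
[-0.5  3.6 -3.2] [ 0.82  0.04 -0.02] [0.51197338 0.01622673 0.07071575]
o 0.0015 True tcp [511.8  17.4  66.3] dF [-2.2  0.2  4.2] dT [ 0.062  0.285 -0.101] t 8.7583
[-1.5 -0.3  0.9] [0.5118 0.0174 0.0664]
```

At +1.5 mm the fuse dropped to the mouth height with balanced moments. I'll release, back off and check.

```bash
python3 - <<'E'
from h import *
jaws.command_gripper(.05)
e=get_eef_pos();print(e)
robot.move_linear([e[0],e[1],.17],v=.12)
jaws.command_gripper(0)
q=BC-np.array([.0,.0])
robot.move_linear([e[0]-.13,e[1]+.12,.24],v=.25)
print(get_opening(),get_time_s(),get_ft_force())
s=optics.snapshot("scene");crop(s,230,200,380,312,5,"pics/r.png")
c=optics.snapshot("top");cv2.imwrite("pics/t1.png",c["color"][:,:,::-1])
print([(d["score"],d["xyz"]) for d in optics.search_frame("long_fuse","top")][:3])
E
```

```text
[0.51204768 0.01740771 0.06656829]
0.0001675730338064499 11.6833 [ 0.49448258 -0.02479873  0.0448987 ]
[(0.66, [0.5074, 0.0138, 0.0853]), (0.57, [0.3109, -0.1781, 0.0261])]
```

View pics/r.png

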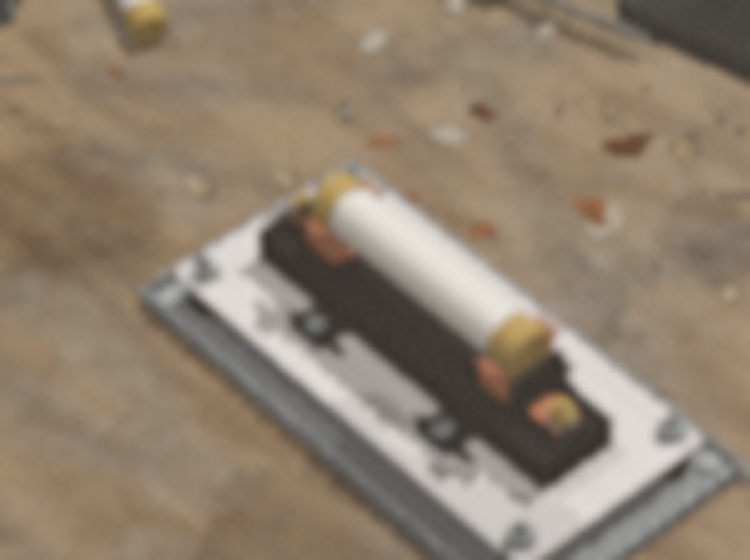

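Both caps sit level in the mouths: the near cap is at (520,340) and the far one at (340,188). I'll press the +y end, with the tool tilted slightly so that its outer edge bears.

```bash
cat >> h.py <<'E'
def tilt(th):
    a=np.array([*BA,0])/np.linalg.norm(BA);Z=np.array([0,0,1.])
    x=a*np.cos(th)-Z*np.sin(th);z=-Z*np.cos(th)-a*np.sin(th)
    return np.c_[x,np.cross(z,x),z]
PC=np.array([.5119,.0174])
def press(s,d=.038,th=np.radians(7),z0=.094,z1=.072,sf=20,v=.008):
    p=PC+s*d*BA; 
    h=robot.move_linear([*p,z1],v=v,stop_force=sf)
    e=get_eef_pos();f=get_ft_force();robot.pause(.3)
    print(h,"z",e.round(4),get_eef_pos().round(4),"F",f.round(1),get_ft_force().round(1),"t",get_time_s())
E
python3 - <<'E'
from h import *
p=PC+.038*BA
robot.move_to([*p,.15],tilt(np.radians(7)))
robot.move_linear([*p,.095],v=.1)
robot.pause(.2);print(get_ft_force())
press(1)
E
```

```text
[-0.25668179  0.23767269 -0.21836291]
True z [0.5165 0.0556 0.0767] [0.5165 0.0556 0.0768] F [-4.6  0.8 13.6] [-3.5  0.9 13.4] t 15.9833
```

```bash
python3 - <<'E'
from h import *
p=PC+.038*BA
robot.move_linear([*p,.09],v=.05);robot.pause(.2)
press(1,sf=3); press(1,sf=8)
robot.move_linear([*p,.13],v=.1)
robot.move_linear([p[0]-.14,p[1]+.1,.22],v=.25)
s=optics.snapshot("scene");crop(s,230,200,380,312,5,"pics/r2.png")
E
```

```text
True z [0.5156 0.0552 0.0777] [0.5156 0.0552 0.0777] F [-1.   0.9  6.1] [-0.5  0.   4.5] t 18.3667
True z [0.5159 0.0552 0.0771] [0.5159 0.0552 0.0772] F [-3.  -0.2 10.3] [-2.2  0.1  9.6] t 19.0083
```

View pics/r2.png

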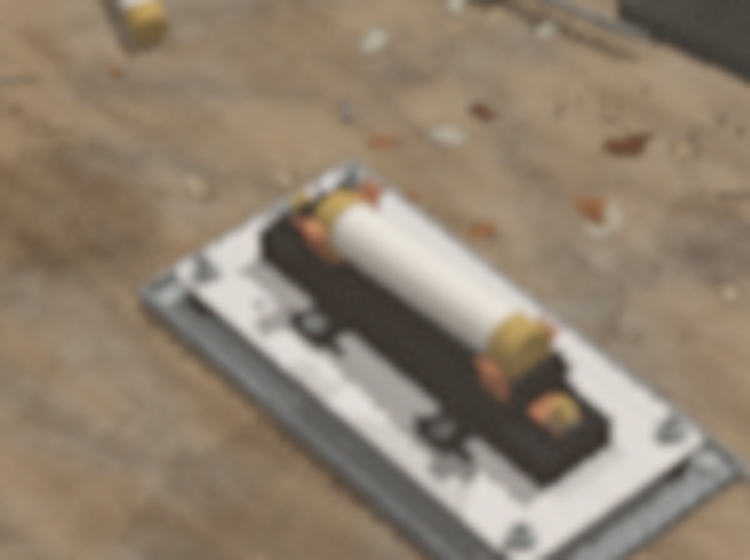

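The far (+y) cap has sunk between its jaws and the near cap is still up. Next is the -y end.

```bash
python3 - <<'E'
from h import *
p=PC-.038*BA
robot.move_to([*p,.15],tilt(np.radians(-2)))
robot.move_linear([*p,.094],v=.1)
robot.pause(.2);print(get_ft_force())
press(-1,z1=.070)
robot.move_linear([*p,.09],v=.05);robot.pause(.2)
press(-1,sf=3,z1=.07)
robot.move_linear([*p,.09],v=.05)
# re-check +y end, level
p=PC+.038*BA
robot.move_to([*p,.094],tilt(np.radians(2)));robot.pause(.2)
press(1,sf=3,z1=.07)
robot.move_linear([*p,.13],v=.1)
robot.move_linear([p[0]-.14,p[1]+.1,.22],v=.25)
s=optics.snapshot("scene");crop(s,230,200,380,312,5,"pics/r3.png")
E
```

```text
[ 0.18343846  0.58863108 -0.33051576]
True z [ 0.509  -0.0209  0.0745] [ 0.509  -0.0209  0.0746] F [-4.5 -0.8 14.4] [-3.8  0.3 14. ] t 25.1
True z [ 0.5083 -0.0204  0.0754] [ 0.5083 -0.0205  0.0754] F [-0.4 -0.1  5.4] [-0.6  0.4  5. ] t 27.7417
True z [0.5156 0.0552 0.0754] [0.5156 0.0552 0.0754] F [-0.5  1.1  5.3] [-0.2  0.7  6.2] t 31.1583
```

View pics/r3.png

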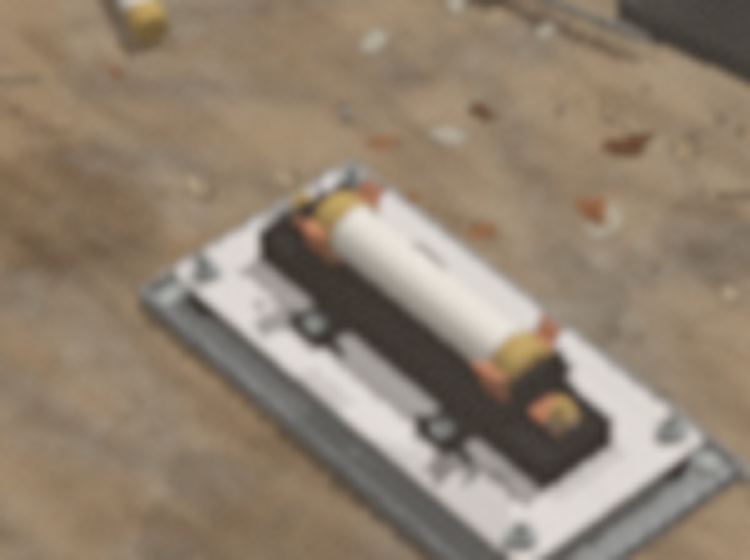

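Both caps are down between their jaws. Both ends touch at the same height, 75.4 mm under about 5 N, as a seated fuse should. I'm handing it in.

```bash
python3 -c "
from bench import *
print(robot.close_job(),get_time_s())"
```

```text
the job is handed in; nothing more can be done
the job is handed in; nothing more can be done
```

The long fuse is pressed home in both clips, the +y end first and then the -y end. No press read over about 14 N, the gripper let go and is clear, and the job is handed in; the judge's verdict was not shown.

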